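Dial open the workshop lockbox and draw its bolt

TASK

Unlock the lockbox with the crank on its dial (marks count like a clock, seen from above, the long mark is 12): turn clockwise, pass 8 once and stop at 8 the second time; turn back counter-clockwise, pass 5 once and stop at 5 the second time; then turn clockwise again slowly and feel for the latch dropping in, somewhere between 8 and 11, where the dial stops dead: do not force it against that stop. Then draw the bolt knob fully back towards the front of the box, and leave the things beside the box where they are.

Things in the scene. Friction and masses are not known exactly. Their poses are not given: they have to be found in the camera images.
- lockbox: grey steel lockbox lying on its back, fixed to the bench, 190 mm (its x) by 270 mm (its y) by 75 mm high; origin at the centre of its underside, z up; its front is the -x side, roughly facing the robot. Twelve ribs stand on its top round the dial, 30 degrees apart: the long rib, in the box's +x direction from the dial axis, is 12; hours run clockwise seen from above (3 towards -y, 6 towards -x)
- dial_axis (a point): point on the dial's upright axis at the height of the box top, 55 mm from the box centre along the box's +y; axes as the box. The aluminium dial is 104 mm across; its face is 13 mm above this point. Stops at 8 and at 5 must be good to about 10 degrees; an overshoot is not mended by turning back
- knob_mid (a point): on the dial's crank knob: black, upright, round, 16 mm thick, from 13 to 57 mm above the box top (this point: 41 mm), 40 mm from the dial axis. It spins freely on its own pin, so a hand holding it can go round in a circle without turning. The hour where it stands is the dial's reading. Turning takes 1.5 to 5 N here, with bumps up to 8 N where the latch clicks over the cam's gate
- dial (a joint): dial angle in rad, counted over many turns, positive counter-clockwise seen from above; 0 = knob at 12, so hour h is at -0.5236 h (plus whole turns). Starts within 1.5 hours of 12
- latch_guide: fixed guide inside the box (hidden, 40 mm from the dial axis towards the box's -y) carrying the sprung latch. With both numbers right the latch drops 9 mm by itself as the cam's gate passes on the last clockwise turn, in about 0.2 s: creep below 30 mm/s at the knob. The gate is unmarked, anywhere from 8 to 11 o'clock; a dropped latch blocks the dial rigidly, both ways
- telltale (a point): (as built, does not move) point on the box top between dial and bolt, 36 mm from the box centre along its -y, where a small steel telltale in a black slot shows the latch: it moves 9 mm towards the dial as the latch drops. More than 30 N on the latch, from the dial or the bolt, means that the lock was forced
- bolt (a joint): draw bolt travel in m: 0 = locked, 0.030 = fully drawn, against its end stop. Slides along the box's -x (towards the front) with about 3 N of friction and stays where it is left; with the latch not dropped it is blocked after about 4 mm
- bolt_knob (a point): middle of the bolt's upright steel knob, 16 mm thick, from 7 to 36 mm above the box top (this point is 24 mm above the box top), locked at 30 mm in the box's +x and 95 mm in its -y from the box centre
- tape_measure: tape measure, 34x95x64 mm, loose on the bench to the right of the box; leave alone
- block_a: wood offcut, 45x85x22 mm, loose on the bench to the left of the box; leave alone
- screwdriver_amber: screwdriver with an amber handle, 190 mm long, loose in front of the box; leave alone

How it is judged (in metres and radians):
At the end, for the whole second after the job is handed in: The bolt is drawn to within 4 mm of its end stop (which only a properly dialled lock allows) and is at rest (value of joint bolt above 0.026 m and velocity of joint bolt below 0.005 m/s); the robot touches nothing.
It fails at once if the lock was forced: more than 30 N on the latch (contact force between latch_guide and anything else above 30 N).
It fails at once if a bystander was moved by more than 15 mm (distance of any of tape_measure, block_a, screwdriver_amber from where it was at the start of the episode above 0.015 m).
It also fails if it takes over 72 s, if anything falls off the work surface, if the arm or the gripper's body presses on something with over 40 N, if the wrist force passes 120 N, or if a joint passes its speed limit or range.

ROBOT

A 6-joint arm with a two-finger parallel gripper is mounted at the origin on the work surface; the furniture and walls round the work are solid. World frame = base frame: x ahead of the robot, y to its left, z up, the work surface at z = 0. Lengths are in mm, angles in degrees, forces in N, time in s.
With the tool pointing down it reaches from about 350 to 800 mm from the base axis. Payload 7.3 kg.
Tool frame: the origin (TCP) lies on the centre line of the jaws, within the pads' length; the fingertips stand 17 mm ahead of it and the grasp point (between the pads) lies 2 mm behind it; z points along the fingers, y is the line along which they close (so a half turn about z gives the same grasp; the last joint's range is limited). The gripper opens to 85 mm and grips with 20 to 120 N. Pads are 22 mm wide; open, the fingers measure 114 mm over their backs; the gripper's body (76 mm by 85 mm) begins 54 mm behind the grasp point. The pads swing forward as they close: fully open they stand 13 mm farther back than shut.
Start: joints at [-76.089, 19.595, 87.324, -0, 73.075, -8.365], TCP at [199.04, -485.828, 216.322] pointing down, gripper open.
Joint ranges: [-145.02, 145.02], [-44.19, 115.74], [2.07, 154.8], [-57.11, 237.11], [16.16, 152.29], [-177.93, 177.93]. Speed limits (degrees/s): [147.25, 147.25, 180, 180, 180, 180].

INTERFACE

Orientations are given as [roll, pitch, yaw] about the fixed x, y, z axes, in that order (R = Rz(yaw) Ry(pitch) Rx(roll)).
In Python, from station import ctrl, optics gives the robot as it stands. The module is installed in compiled form; this text tells all that it offers.
- The arm moves only by the tool arm_command, never from a script. Its argument "commands" is a list of rows, each an object of numbers: "x", "y", "z": the shift along the tool's x, y, z in units of 40 mm (1.0 is 40 mm); "ax", "ay", "az": the turn, a rotation vector about the tool's x, y, z in rad. A call has 1 to 20 rows; each row is the pose to reach, as a shift and turn from the pose commanded when the call began, along the tool's axes at that moment; what a row does not reach only later rows make up. A row lasts 1/8 s, in which the tool goes at most 62.5 mm and 10.7 degrees, less where a joint would pass 70% of its speed; a pose out of reach is approached as far as the arm can. A call with a gripper value outside its range is refused whole. "jaw" is the opening, from 0 (shut) to 1 (fully open), set as the call begins (left out, the last holds). The fingers move at their own pace and stop on an object; "newtons" is the grip in N (left out, the last holds). Time passes only in rows, so rows that repeat a pose let the fingers close. It gives the time, the measured TCP pose, the force, the opening and the grip force at its end, in the units of the state.
- ctrl.observe(): the state, without advancing time (a new reading comes with each control period).
- optics.snapshot(name): name is "side" or "top" or "wrist"; returns the picture (420x560x3 uint8, blue, green, red); there is no depth.
- optics.get_calibration(name): a dict with "camera_matrix" (3x3 intrinsics, pixels), "origin" and "rotation" of the camera in the world; the wrist camera has in their place "mount" (4x4, takes a point from camera to tool coordinates, whose origin is the TCP and whose axes are the flange's). Camera axes: x right, y up, looking along -z (the intrinsics and any distortion apply to the point x, -y, -z); pixel columns grow to the right and rows downward; lengths in mm; the calibration is good to about 2 mm. The wrist camera is an equidistant fisheye: a pixel r from the principal point sees the ray r / f radians off the axis. A picture is of the moment at which its call begins: read the wrist's pose just before it. get_calibration takes no time and is no camera call.
- ctrl.sign_off(): hands the job in; it is judged then, once.
Trained networks look in the newest picture that a camera, given by its name, has taken for a name from the list of things; names that differ only in an ending like _2 or _b are one class to them, and where a whole thing is asked for, a point or a joint stands for the part that bears it (a point fixed in the world has none). Each returns a list of dicts, best first, with "confidence" (0 to 1); they miss things now and then, are a little off and sometimes report something else, mostly with a low value. They report only what shows in the picture. A call takes as long as a camera call.
- optics.trace(target, camera): "region" (420x560 bool, what is visible of it) and "extent" ([centre column, centre row, width, height] in pixels, round what is visible of it).
- optics.place_of(target, camera): "pixel" ([row, column] in pixels: a listed point, or the origin of a listed thing).
The state is a dict: "time_s": time; "joint_pos": joint angles; "qvel": joint speeds; "joint_torque": joint torques, N m; "ee_pos": TCP position; "orientation": TCP orientation; "ft_force": force on the tool from outside, world axes, zero at the start; "moment": the same for the moment, N m; "finger_gap": finger opening in mm; "gripper_force": force on a finger pad.
Only numpy, scipy, OpenCV 4.12 (cv2) and the standard library are available. Lean on these libraries where they do the work, as an engineer would, in place of code of your own. Each camera call takes 0.05 s, during which the arm holds its last target. There are 200 camera calls.

## Working session

There is one attempt and no reset: what is moved stays moved. The work goes in short steps, Python scripts to look and compute and a tool call to move; the robot and the scene stay as the last step left them, time stands still between calls to the robot, and variables do not carry over. Pictures are saved under pics/ and viewed, at most 10 in all, crops included, and the job is handed in when it is done.

Besides the shell and the picture viewer there is one more tool, called after "Request:" in YAML: its name, and indented under it one key for each argument. arm_command: Moves the arm, as the interface text tells. Its arguments: {"type":"object","properties":{"commands":{"type":"array","items":{"type":"object","properties":{"x":{"type":"number"},"y":{"type":"number"},"z":{"type":"number"},"ax":{"type":"number"},"ay":{"type":"number"},"az":{"type":"number"}}}},"jaw":{"type":"number"},"newtons":{"type":"number"}},"required":["commands"]}

```bash
mkdir -p pics; cat > h.py <<'E'
import numpy as np, cv2
from station import ctrl, optics
from scipy.spatial.transform import Rotation as R
def cam(name):
    c=optics.get_calibration(name); K=np.array(c["camera_matrix"]); return c,K
def ray(name,row,col):
    c,K=cam(name)
    d=c.get("distortion")
    u=(col-K[0,2])/K[0,0]; v=(row-K[1,2])/K[1,1]
    if d is not None and name!="wrist":
        u,v=cv2.undistortPoints(np.array([[[col,row]]],float),K,np.array(d,float))[0,0]
    r=np.array(c["rotation"]) @ np.array([u,-v,-1.]); return np.array(c["origin"],float), r/np.linalg.norm(r)
def onz(name,row,col,z):
    o,r=ray(name,row,col); return o+r*(z-o[2])/r[2]
def proj(name,P):
    c,K=cam(name); p=np.array(c["rotation"]).T@(np.array(P,float)-np.array(c["origin"]))
    q=K@np.array([p[0],-p[1],-p[2]]); return q[1]/q[2],q[0]/q[2]
E
python3 - <<'E'
from h import *
print(ctrl.observe())
for n in("top","side","wrist"):
    im=optics.snapshot(n); cv2.imwrite(f"pics/{n}0.png",im); print(n,optics.get_calibration(n))
for n in("top","side"):
    for t in("lockbox","dial_axis","knob_mid","telltale","bolt_knob","tape_measure","block_a","screwdriver_amber"):
        print(n,t,[(np.round(r["pixel"],1),round(r["confidence"],2)) for r in optics.place_of(t,n)[:2]])
E
```

```text
{'time_s': 0.0, 'joint_pos': array([-7.60893017e+01,  1.96354394e+01,  8.73788494e+01,  1.05983499e-03,
        7.30739790e+01, -8.36308479e+00]), 'qvel': array([-0.02183429, -0.03594748, -0.00671551, -0.00093127,  0.03717847,
        0.00164183]), 'joint_torque': array([-8.78074970e-04, -4.33683228e+01, -2.46011049e+01, -2.10518456e-04,
        7.81175477e-03,  6.35037942e-07]), 'ee_pos': array([ 198.93104352, -485.38433039,  215.62514523]), 'orientation': array([-1.79912818e+02, -1.38408233e-02,  2.22734632e+01]), 'ft_force': array([ 0.70185916, -0.43545992, -0.53841743]), 'moment': array([ 0.00800287, -0.00434774, -0.03018617]), 'gripper_force': 0.0, 'finger_gap': 85.56752914913359}
top {'camera_matrix': array([[425.64697815,   0.        , 282.52665777],
       [  0.        , 425.64697815, 205.43541096],
       [  0.        ,   0.        ,   1.        ]]), 'origin': array([370.88218536,   6.41401533, 998.92495265]), 'rotation': array([ 10.00367866,  -1.02611952, -89.33700121])}
side {'camera_matrix': array([[509.75098697,   0.        , 283.12323014],
       [  0.        , 509.7509
[... 965 characters left out ...]
76. , 323.4]), 0.63), (array([171.7, 246.3]), 0.28)]
top tape_measure [(array([209.5, 363.1]), 0.83)]
top block_a [(array([209.5, 194.1]), 0.63)]
top screwdriver_amber [(array([256.3, 283.1]), 0.64)]
side lockbox [(array([231.5, 258.5]), 0.7)]
side dial_axis [(array([219.6, 253.7]), 0.8), (array([194.9, 263.4]), 0.68)]
side knob_mid [(array([207.4, 231.7]), 0.42)]
side telltale [(array([196.4, 262.2]), 0.87), (array([209.6, 236.6]), 0.29)]
side bolt_knob [(array([169.5, 247.2]), 0.52), (array([197.5, 260.6]), 0.23)]
side tape_measure [(array([176.8, 280.7]), 0.7)]
side block_a [(array([300.8, 260.3]), 0.69)]
side screwdriver_amber [(array([232.2, 323.7]), 0.8), (array([199. , 259.8]), 0.38)]
```

```bash
sed -i 's/np.array(c\["rotation"\])/R.from_euler("xyz",c["rotation"],degrees=True).as_matrix()/' h.py
cat >> h.py <<'E'
def tri(a,b):
    A=[];B=[]
    M=np.zeros((3,3));v=np.zeros(3);L=[ray("top",*a),ray("side",*b)]
    for o,r in L:
        P=np.eye(3)-np.outer(r,r);M+=P;v+=P@o
    p=np.linalg.solve(M,v); return p,[np.linalg.norm(np.cross(p-o,r)) for o,r in L]
E
python3 - <<'E'
from h import *
for n,a,b,z in [("box",(200,281.4),(231.5,258.5),0),("axis",(198.1,254.1),(219.6,253.7),75),("knob",(172.5,248.7),(207.4,231.7),116),("tell",(189.9,296.6),(196.4,262.2),75),("bolt",(176,323.4),(169.5,247.2),99)]:
    print(n,*[np.round(x,1) for x in tri(a,b)],onz("top",*a,z).round(1),onz("side",*b,z).round(1))
t=cv2.imread("pics/top0.png")[120:300,160:400];s=cv2.imread("pics/side0.png")[130:350,150:390]
t=cv2.resize(t,(800,600),interpolation=cv2.INTER_CUBIC);cv2.imwrite("pics/tc.png",t)
cv2.imwrite("pics/sc.png",cv2.resize(s,None,fx=2.7,fy=2.7,interpolation=cv2.INTER_CUBIC))
E
```

```text
box [564.6  -6.7  -9.1] [2.4 2.4] [560.5  -6.6   0. ] [565.2   2.4   0. ]
axis [556.1  54.6  81.9] [7.7 7.7] [549.6  54.7  75. ] [565.5  45.6  75. ]
knob [600.6  65.2 122.1] [5. 5.] [597.1  65.4 116. ] [607.6  56.8 116. ]
tell [564.4 -39.2  71.7] [5.7 5.7] [569.5 -39.1  75. ] [557.9 -33.7  75. ]
bolt [597.8 -95.8 101.8] [2.3 2.3] [596.2 -96.1  99. ] [ 601.  -100.3   99. ]
```

View pics/tc.png

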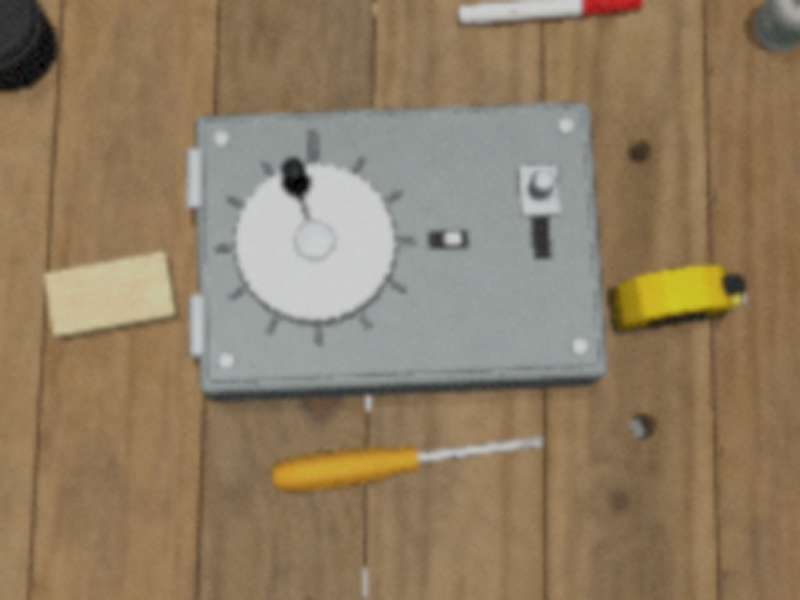

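View pics/sc.png

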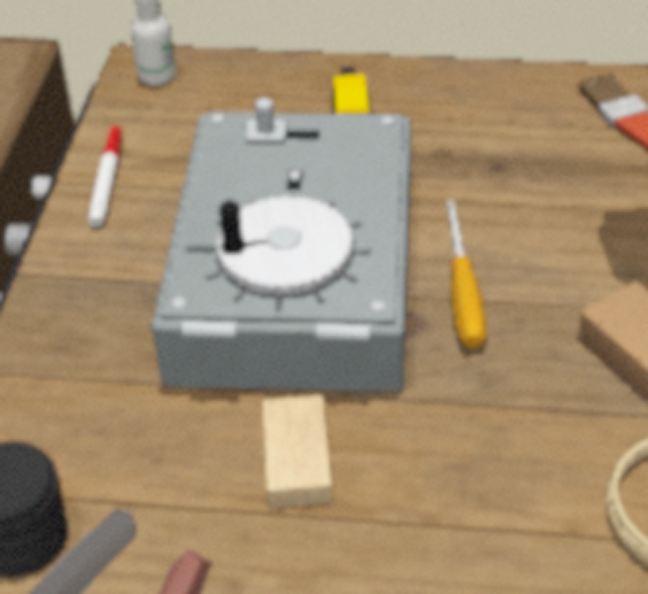

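```bash
cat > fit.py <<'E'
from h import *
from scipy.optimize import least_squares
T=lambda c,r:(120+r/3.3333,160+c/3.3333)
S=lambda c,r:(130+r/2.7,150+c/2.7)
top=dict(tl=T(221,137),tr=T(567,124),bl=T(226,360),br=T(580,345),hub=T(315.5,241),t12=T(313,145))
side=dict(tr=S(217,118),br=S(387,119),tl=S(179,301),bl=S(378,306),hub=S(285,239))
def pts(p):
    x,y,yaw,a,b=p[:5]; z=75
    L=dict(tl=(a,b,z),tr=(a,-b,z),bl=(-a,b,z),br=(-a,-b,z),hub=(0,55,z+14))
    c,s=np.cos(yaw),np.sin(yaw)
    return {k:(x+c*v[0]-s*v[1],y+s*v[0]+c*v[1],v[2]) for k,v in L.items()}
def res(p):
    P=pts(p);r=[]
    for n,d in(("top",top),("side",side)):
        o=p[5:7] if n=="top" else p[7:9]
        for k in P: r+=list(np.array(proj(n,P[k]))-d[k]-o)
    return np.array(r+list(p[5:9]/1.0))
s=least_squares(res,[562,0,0,80,115,0,0,0,0]);print(s.x.round(3),np.degrees(s.x[2]),res(s.x).round(1))
x,y,w=s.x[:3];c,sn=np.cos(w),np.sin(w)
W=lambda u,v:np.array([x+c*u-sn*v,y+sn*u+c*v]).round(1)
print("axis",W(0,55),"bolt",W(30,-95),"tell",W(0,-36))
k=onz("top",*(np.array(T(294,166))-s.x[5:7]),132);k2=onz("side",*(np.array(S(230,206))-s.x[7:9]),132);print(k,k2)
for q in(k,k2):
    d=q[:2]-W(0,55);print(np.hypot(*d),np.degrees(np.arctan2(d[1],d[0])-w))
print(tri(T(294,166),S(230,206)))
E
python3 fit.py
```

```text
[ 5.63543e+02 -1.34200e+00  5.70000e-02  7.52760e+01  1.16384e+02
  1.55000e-01 -1.22000e-01 -1.53000e-01 -9.20000e-02] 3.2507034836114714 [ 0.3  0.   0.2 -0.3  0.1  0.   0.1  0.2 -0.5 -0.1  0.5 -0.1  0.1  0.1
 -0.1  0.   0.4  0.2 -1.1 -0.3  0.2 -0.1 -0.2 -0.1]
axis [560.4  53.6] bolt [598.9 -94.5] tell [565.6 -37.3]
[599.1272326   65.25223184 132.        ] [596.12564677  71.80360742 132.        ]
40.442218679653145 13.494762387858382
40.096049183145446 23.74990917562083
(array([598.84412269,  65.76802797, 127.46216709]), [np.float64(1.0999124933662403), np.float64(1.0999124933662099)])
```

```bash
cat >> h.py <<'E'
AX=np.array([560.4,53.6]); YAW=3.25
def go(pos,yaw=YAW):
    s=ctrl.observe(); r=R.from_euler("xyz",s["orientation"],degrees=True); t=R.from_euler("xyz",[180,0,yaw],degrees=True)
    print("xyz",(r.inv().apply(np.array(pos)-s["ee_pos"])/40).round(3),"rot",(r.inv()*t).as_rotvec().round(3))
E
python3 -c "
from h import *
go((598,67,240))"
```

```text
xyz [14.469 -9.008 -0.593] rot [ 0.    -0.     0.332]
```

Request:
arm_command:
  commands:
    - {"x": 1,"y": -0.6,"z": -0.6,"az": 0.03}
    - {"x": 2,"y": -1.25,"z": -0.6,"az": 0.06}
    - {"x": 3,"y": -1.87,"z": -0.6,"az": 0.09}
    - {"x": 4,"y": -2.5,"z": -0.6,"az": 0.12}
    - {"x": 5,"y": -3.1,"z": -0.6,"az": 0.15}
    - {"x": 6,"y": -3.73,"z": -0.6,"az": 0.18}
    - {"x": 7,"y": -4.36,"z": -0.6,"az": 0.21}
    - {"x": 8,"y": -4.98,"z": -0.6,"az": 0.24}
    - {"x": 9,"y": -5.6,"z": -0.6,"az": 0.27}
    - {"x": 10,"y": -6.22,"z": -0.6,"az": 0.3}
    - {"x": 11,"y": -6.85,"z": -0.6,"az": 0.332}
    - {"x": 12,"y": -7.47,"z": -0.6,"az": 0.332}
    - {"x": 13,"y": -8.1,"z": -0.6,"az": 0.332}
    - {"x": 14,"y": -8.7,"z": -0.6,"az": 0.332}
    - {"x": 14.469,"y": -9.008,"z": -0.6,"az": 0.332}
    - {"x": 14.469,"y": -9.008,"z": -0.6,"az": 0.332}
    - {"x": 14.469,"y": -9.008,"z": -0.6,"az": 0.332}
  jaw: 0.6
  newtons: 20

```text
invalid input
```

Request:
arm_command:
  commands:
    - {"x": 1.0,"y": -0.62,"z": -0.6,"ax": 0.0,"ay": 0.0,"az": 0.03}
    - {"x": 2.0,"y": -1.25,"z": -0.6,"ax": 0.0,"ay": 0.0,"az": 0.06}
  jaw: 0.6
  newtons: 20

```text
time_s: 1.2
ee_pos: [254.9, -409.4, 241.7]
orientation: [179.8, -0.0, 18.7]
ft_force: [1.1, -0.1, -0.6]
finger_gap: 52.3
gripper_force: 0.0
```

```bash
python3 -c "
from h import *
go((598,67,235))"
```

```text
xyz [11.944 -8.53   0.145] rot [ 0.003 -0.001  0.27 ]
```

Request:
arm_command:
  commands:
    - {"x": 1.0,"y": -0.71,"z": 0.0,"ax": 0.0,"ay": 0.0,"az": 0.03}
    - {"x": 2.0,"y": -1.43,"z": 0.0,"ax": 0.0,"ay": 0.0,"az": 0.06}
    - {"x": 3.0,"y": -2.14,"z": 0.0,"ax": 0.0,"ay": 0.0,"az": 0.09}
    - {"x": 4.0,"y": -2.86,"z": 0.0,"ax": 0.0,"ay": 0.0,"az": 0.12}
    - {"x": 5.0,"y": -3.57,"z": 0.0,"ax": 0.0,"ay": 0.0,"az": 0.15}
    - {"x": 6.0,"y": -4.29,"z": 0.0,"ax": 0.0,"ay": 0.0,"az": 0.18}
    - {"x": 7.0,"y": -5.0,"z": 0.0,"ax": 0.0,"ay": 0.0,"az": 0.21}
    - {"x": 8.0,"y": -5.71,"z": 0.0,"ax": 0.0,"ay": 0.0,"az": 0.24}
    - {"x": 9.0,"y": -6.43,"z": 0.0,"ax": 0.0,"ay": 0.0,"az": 0.27}
    - {"x": 10.0,"y": -7.14,"z": 0.0,"ax": 0.0,"ay": 0.0,"az": 0.27}
    - {"x": 11.0,"y": -7.86,"z": 0.1,"ax": 0.0,"ay": 0.0,"az": 0.27}
    - {"x": 11.6,"y": -8.29,"z": 0.14,"ax": 0.0,"ay": 0.0,"az": 0.27}
    - {"x": 11.94,"y": -8.53,"z": 0.14,"ax": 0.003,"ay": 0.0,"az": 0.27}
    - {"x": 11.94,"y": -8.53,"z": 0.14,"ax": 0.003,"ay": 0.0,"az": 0.27}

```text
time_s: 2.95
ee_pos: [596.1, 68.2, 234.4]
orientation: [-179.8, 0.0, 3.4]
ft_force: [-0.1, -0.7, 0.0]
finger_gap: 51.3
gripper_force: 0.0
```

```bash
cat >> h.py <<'E'
def wray(row,col,s):
    c=optics.get_calibration("wrist");K=np.array(c["camera_matrix"]);M=np.array(c["mount"])
    u,v=col-K[0,2],row-K[1,2];r=np.hypot(u,v);th=r/K[0,0]
    d=np.array([np.sin(th)*u/r,-np.sin(th)*v/r,-np.cos(th)])
    Rt=R.from_euler("xyz",s["orientation"],degrees=True).as_matrix()
    return s["ee_pos"]+Rt@M[:3,3], Rt@M[:3,:3]@d
def wz(row,col,z,s):
    o,d=wray(row,col,s);return o+d*(z-o[2])/d[2]
E
python3 - <<'E'
from h import *
s=ctrl.observe();im=optics.snapshot("wrist");cv2.imwrite("pics/w1.png",im)
for t,z in(("dial_axis",75),("knob_mid",116),("telltale",75),("bolt_knob",99)):
    for r in optics.place_of(t,"wrist")[:2]: print(t,np.round(r["pixel"],1),round(r["confidence"],2),wz(*r["pixel"],z,s).round(1))
print(s["ee_pos"],s["time_s"])
E
```

```text
dial_axis [222.2 291.2] 0.88 [560.   52.4  75. ]
dial_axis [201.4 326.5] 0.74 [584.2  18.   75. ]
knob_mid [194.4 278.6] 0.87 [598.1  67.7 116. ]
telltale [219.3 372. ] 0.68 [567.8 -33.   75. ]
bolt_knob [199.5 436.8] 0.55 [599.3 -92.9  99. ]
[596.06341234  68.15083977 234.41062024] 2.95
```

View pics/w1.png

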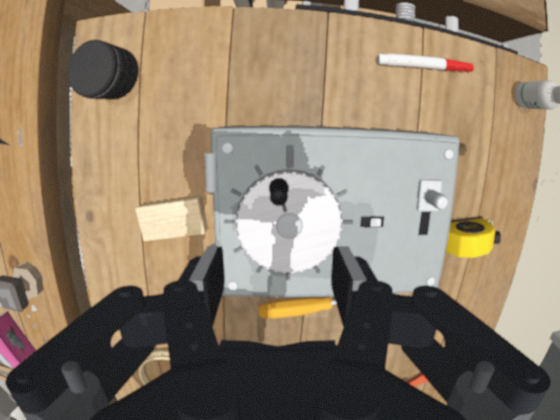

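```bash
python3 -c "
from h import *
go((598.1,67.7,117))"
```

```text
xyz [ 0.063 -0.01   2.951] rot [-0.003  0.     0.001]
```

Request:
arm_command:
  commands:
    - {"x": 0.04,"y": 0.0,"z": 0.7,"ax": 0.0,"ay": 0.0,"az": 0.0}
    - {"x": 0.04,"y": 0.0,"z": 1.4,"ax": 0.0,"ay": 0.0,"az": 0.0}
    - {"x": 0.04,"y": 0.0,"z": 2.1,"ax": 0.0,"ay": 0.0,"az": 0.0}
    - {"x": 0.04,"y": 0.0,"z": 2.7,"ax": 0.0,"ay": 0.0,"az": 0.0}
    - {"x": 0.04,"y": 0.0,"z": 2.95,"ax": 0.0,"ay": 0.0,"az": 0.0}
    - {"x": 0.04,"y": 0.0,"z": 2.95,"ax": 0.0,"ay": 0.0,"az": 0.0}
    - {"x": 0.04,"y": 0.0,"z": 2.95,"ax": 0.0,"ay": 0.0,"az": 0.0}

```text
time_s: 4.08
ee_pos: [598.2, 68.2, 117.9]
orientation: [-179.8, -0.1, 3.4]
ft_force: [-0.3, -0.1, -0.5]
finger_gap: 51.2
gripper_force: 0.0
```

Close gently.

Request:
arm_command:
  commands:
    - {"x": 0.0,"y": 0.0,"z": 0.0,"ax": 0.0,"ay": 0.0,"az": 0.0}
    - {"x": 0.0,"y": 0.0,"z": 0.0,"ax": 0.0,"ay": 0.0,"az": 0.0}
    - {"x": 0.0,"y": 0.0,"z": 0.0,"ax": 0.0,"ay": 0.0,"az": 0.0}
    - {"x": 0.0,"y": 0.0,"z": 0.0,"ax": 0.0,"ay": 0.0,"az": 0.0}
    - {"x": 0.0,"y": 0.0,"z": 0.0,"ax": 0.0,"ay": 0.0,"az": 0.0}
    - {"x": 0.0,"y": 0.0,"z": 0.0,"ax": 0.0,"ay": 0.0,"az": 0.0}
  jaw: 0.0
  newtons: 25

```text
time_s: 4.82
ee_pos: [597.5, 68.4, 116.7]
orientation: [-179.8, 0.0, 3.4]
ft_force: [-0.4, 0.1, -0.3]
finger_gap: 0.0
gripper_force: 0.0
```

```bash
python3 - <<'E'
from h import *
s=ctrl.observe();im=optics.snapshot("wrist");im2=optics.snapshot("side")
a=cv2.resize(im[130:340,170:380],(590,590));b=cv2.resize(im2[130:270,150:350],(800,560))
cv2.imwrite("pics/w2.png",a);cv2.imwrite("pics/s2.png",b)
for r in optics.place_of("knob_mid","side")[:2]: print(r)
E
```

```text
{'pixel': [211.8, 230.8], 'confidence': 0.62}
```

View pics/w2.png

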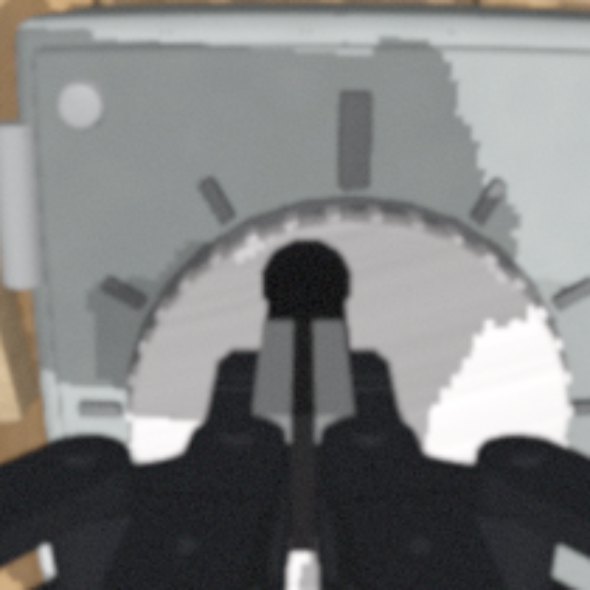

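View pics/s2.png

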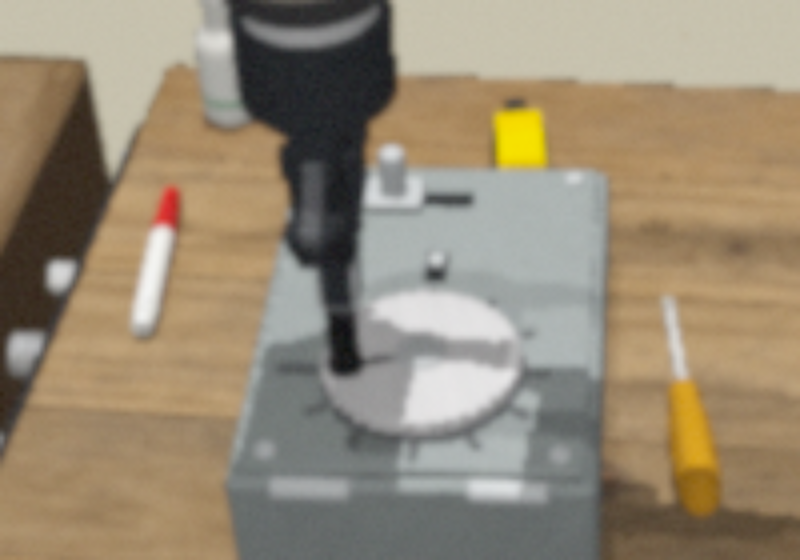

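```bash
python3 - <<'E'
from h import *
s=ctrl.observe();e=s["ee_pos"]
f=lambda p:((p[1]-150)*4,(p[0]-130)*4)
for n,P in(("tcp",e),("tip",e-[0,0,17]),("kbase",(598.1,67.7,88)),("ktop",(598.1,67.7,132)),("kbase2",(598.1+0,67.7,75))): print(n,np.round(f(proj("side",P))))
c=optics.get_calibration("wrist");K=c["camera_matrix"];M=np.array(c["mount"])
def wp(P):
    t=R.from_euler("xyz",s["orientation"],degrees=True).as_matrix()
    q=M[:3,:3].T@(t.T@(np.array(P)-e)-M[:3,3]); th=np.arctan2(np.hypot(q[0],q[1]),-q[2]);h=np.hypot(q[0],q[1])
    return ((K[0,2]+K[0,0]*th*q[0]/h)-170)*2.81,((K[1,2]-K[0,0]*th*q[1]/h)-130)*2.81
for n,P in(("tcp",e),("tip",e-[0,0,17]),("tip+x11",e+[11,0,-17]),("kbase",(598.1,67.7,88)),("ktop",(598.1,67.7,132)),("12rib",(560.4+65,53.6+3.5,77)),("hub",(560.4,53.6,89))): print(n,np.round(wp(P)))
E
```

```text
tcp [342. 324.]
tip [345. 349.]
kbase [346. 365.]
ktop [339. 300.]
kbase2 [348. 383.]
tcp [303. 335.]
tip [303. 303.]
tip+x11 [306. 252.]
kbase [306. 282.]
ktop [306. 367.]
12rib [361. 151.]
hub [357. 439.]
```

Request:
arm_command:
  commands:
    - {"x": 0.0,"y": 0.0,"z": 0.0,"ax": 0.0,"ay": 0.0,"az": 0.0}
    - {"x": 0.0,"y": 0.0,"z": 0.0,"ax": 0.0,"ay": 0.0,"az": 0.0}
    - {"x": 0.0,"y": 0.0,"z": 0.0,"ax": 0.0,"ay": 0.0,"az": 0.0}
    - {"x": 0.0,"y": 0.0,"z": 0.1,"ax": 0.0,"ay": 0.0,"az": 0.0}
    - {"x": 0.0,"y": 0.0,"z": 0.2,"ax": 0.0,"ay": 0.0,"az": 0.0}
    - {"x": 0.0,"y": 0.0,"z": 0.25,"ax": 0.0,"ay": 0.0,"az": 0.0}
    - {"x": 0.0,"y": 0.0,"z": 0.25,"ax": 0.0,"ay": 0.0,"az": 0.0}
  jaw: 0.5

```text
time_s: 5.85
ee_pos: [597.3, 68.4, 106.4]
orientation: [-179.8, 0.1, 3.4]
ft_force: [-0.1, -0.2, -1.0]
finger_gap: 42.7
gripper_force: 0.0
```

```bash
python3 - <<'E'
from h import *
s=ctrl.observe();im=optics.snapshot("wrist")
print(s["ee_pos"],s["ft_force"])
cv2.imwrite("pics/w3.png",cv2.resize(im[130:340,170:380],(590,590)))
E
```

```text
[597.34639     68.38687729 106.38316763] [-0.05083329 -0.2048735  -0.95979752]
```

View pics/w3.png

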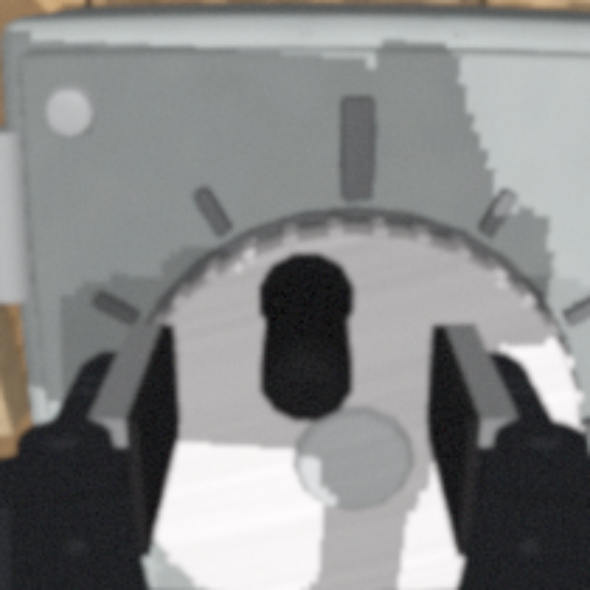

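Request:
arm_command:
  commands:
    - {"x": 0.01,"y": 0.0,"z": 0.12,"ax": 0.0,"ay": 0.0,"az": 0.0}
    - {"x": 0.01,"y": 0.0,"z": 0.25,"ax": 0.0,"ay": 0.0,"az": 0.0}
    - {"x": 0.01,"y": 0.0,"z": 0.25,"ax": 0.0,"ay": 0.0,"az": 0.0}

```text
time_s: 6.28
ee_pos: [597.5, 68.4, 96.0]
orientation: [-179.8, 0.1, 3.4]
ft_force: [0.8, -0.3, 0.2]
finger_gap: 42.9
gripper_force: 0.0
```

Request:
arm_command:
  commands:
    - {"x": 0.01,"y": 0.0,"z": 0.08,"ax": 0.0,"ay": 0.0,"az": 0.0}
    - {"x": 0.01,"y": 0.0,"z": 0.16,"ax": 0.0,"ay": 0.0,"az": 0.0}
    - {"x": 0.01,"y": 0.0,"z": 0.16,"ax": 0.0,"ay": 0.0,"az": 0.0}

```text
time_s: 6.65
ee_pos: [598.1, 68.5, 89.9]
orientation: [-179.8, 0.1, 3.4]
ft_force: [-0.5, -0.6, -1.2]
finger_gap: 42.8
gripper_force: 0.0
```

Request:
arm_command:
  commands:
    - {"x": 0.0,"y": 0.0,"z": 0.0,"ax": 0.0,"ay": 0.0,"az": 0.0}
    - {"x": 0.0,"y": 0.0,"z": 0.0,"ax": 0.0,"ay": 0.0,"az": 0.0}
    - {"x": 0.0,"y": 0.0,"z": 0.0,"ax": 0.0,"ay": 0.0,"az": 0.0}
    - {"x": 0.0,"y": 0.0,"z": 0.0,"ax": 0.0,"ay": 0.0,"az": 0.0}
  jaw: 0.0

```text
time_s: 7.15
ee_pos: [598.3, 68.4, 90.5]
orientation: [-179.8, 0.0, 3.4]
ft_force: [-0.6, -0.1, 1.7]
finger_gap: 14.6
gripper_force: 25.5
```

```bash
cat > circ.py <<'E'
import sys,numpy as np
from h import *
a,b,n=float(sys.argv[1]),float(sys.argv[2]),int(sys.argv[3])
for k in range(1,n+1):
    p=np.radians(a+(b-a)*k/n);q=np.radians(a)
    print('{"x":%.2f,"y":%.2f,"z":0},'%(np.cos(p)-np.cos(q),-(np.sin(p)-np.sin(q))),end=" ")
E
cat > st.py <<'E'
from h import *
s=ctrl.observe();d=s["ee_pos"][:2]-[560.3,53.3];print("r",np.hypot(*d).round(2),"phi",(np.degrees(np.arctan2(d[1],d[0]))-3.3).round(2),s["ft_force"].round(1),s["ee_pos"].round(1),s["time_s"])
E
python3 circ.py 18.3 -60 8;echo; python3 circ.py -60 -300 20
```

```text
{"x":0.04,"y":0.17,"z":0}, {"x":0.05,"y":0.34,"z":0}, {"x":0.03,"y":0.51,"z":0}, {"x":-0.01,"y":0.67,"z":0}, {"x":-0.09,"y":0.82,"z":0}, {"x":-0.19,"y":0.96,"z":0}, {"x":-0.31,"y":1.08,"z":0}, {"x":-0.45,"y":1.18,"z":0}, 
{"x":-0.19,"y":0.09,"z":0}, {"x":-0.40,"y":0.13,"z":0}, {"x":-0.60,"y":0.13,"z":0}, {"x":-0.81,"y":0.09,"z":0}, {"x":-1.00,"y":0.00,"z":0}, {"x":-1.17,"y":-0.12,"z":0}, {"x":-1.31,"y":-0.28,"z":0}, {"x":-1.41,"y":-0.46,"z":0}, {"x":-1.48,"y":-0.66,"z":0}, {"x":-1.50,"y":-0.87,"z":0}, {"x":-1.48,"y":-1.07,"z":0}, {"x":-1.41,"y":-1.27,"z":0}, {"x":-1.31,"y":-1.45,"z":0}, {"x":-1.17,"y":-1.61,"z":0}, {"x":-1.00,"y":-1.73,"z":0}, {"x":-0.81,"y":-1.82,"z":0}, {"x":-0.60,"y":-1.86,"z":0}, {"x":-0.40,"y":-1.86,"z":0}, {"x":-0.19,"y":-1.82,"z":0}, {"x":0.00,"y":-1.73,"z":0},
```

Request:
arm_command:
  commands:
    - {"x": 0.04,"y": 0.17,"z": 0.0}
    - {"x": 0.05,"y": 0.34,"z": 0.0}
    - {"x": 0.03,"y": 0.51,"z": 0.0}
    - {"x": -0.01,"y": 0.67,"z": 0.0}
    - {"x": -0.09,"y": 0.82,"z": 0.0}
    - {"x": -0.19,"y": 0.96,"z": 0.0}
    - {"x": -0.31,"y": 1.08,"z": 0.0}
    - {"x": -0.45,"y": 1.18,"z": 0.0}
    - {"x": -0.45,"y": 1.18,"z": 0.0}

```text
invalid input
```

```bash
python3 st.py
```

```text
r 40.88 phi 18.41 [-0.6 -0.1  1.7] [598.3  68.4  90.5] 7.15
```

Request:
arm_command:
  commands:
    - {"x": 0.04,"y": 0.17,"z": 0.0,"ax": 0.0,"ay": 0.0,"az": 0.0}
    - {"x": 0.05,"y": 0.34,"z": 0.0,"ax": 0.0,"ay": 0.0,"az": 0.0}
    - {"x": 0.03,"y": 0.51,"z": 0.0,"ax": 0.0,"ay": 0.0,"az": 0.0}
    - {"x": -0.01,"y": 0.67,"z": 0.0,"ax": 0.0,"ay": 0.0,"az": 0.0}
    - {"x": -0.09,"y": 0.82,"z": 0.0,"ax": 0.0,"ay": 0.0,"az": 0.0}
    - {"x": -0.19,"y": 0.96,"z": 0.0,"ax": 0.0,"ay": 0.0,"az": 0.0}
    - {"x": -0.31,"y": 1.08,"z": 0.0,"ax": 0.0,"ay": 0.0,"az": 0.0}
    - {"x": -0.45,"y": 1.18,"z": 0.0,"ax": 0.0,"ay": 0.0,"az": 0.0}
    - {"x": -0.45,"y": 1.18,"z": 0.0,"ax": 0.0,"ay": 0.0,"az": 0.0}

```text
time_s: 8.28
ee_pos: [581.9, 21.1, 90.4]
orientation: [-179.7, 0.1, 3.4]
ft_force: [-5.2, 5.7, 5.7]
finger_gap: 15.2
gripper_force: 26.0
```

```bash
python3 st.py
```

```text
r 38.76 phi -59.43 [-5.2  5.7  5.7] [581.9  21.1  90.4] 8.275
```

Request:
arm_command:
  commands:
    - {"x": -0.19,"y": 0.09,"z": 0.0,"ax": 0.0,"ay": 0.0,"az": 0.0}
    - {"x": -0.4,"y": 0.13,"z": 0.0,"ax": 0.0,"ay": 0.0,"az": 0.0}
    - {"x": -0.6,"y": 0.13,"z": 0.0,"ax": 0.0,"ay": 0.0,"az": 0.0}
    - {"x": -0.81,"y": 0.09,"z": 0.0,"ax": 0.0,"ay": 0.0,"az": 0.0}
    - {"x": -1.0,"y": 0.0,"z": 0.0,"ax": 0.0,"ay": 0.0,"az": 0.0}
    - {"x": -1.17,"y": -0.12,"z": 0.0,"ax": 0.0,"ay": 0.0,"az": 0.0}
    - {"x": -1.31,"y": -0.28,"z": 0.0,"ax": 0.0,"ay": 0.0,"az": 0.0}
    - {"x": -1.41,"y": -0.46,"z": 0.0,"ax": 0.0,"ay": 0.0,"az": 0.0}
    - {"x": -1.48,"y": -0.66,"z": 0.0,"ax": 0.0,"ay": 0.0,"az": 0.0}
    - {"x": -1.5,"y": -0.87,"z": 0.0,"ax": 0.0,"ay": 0.0,"az": 0.0}

```text
time_s: 9.52
ee_pos: [520.7, 51.2, 90.5]
orientation: [-179.9, 0.1, 3.4]
ft_force: [-0.5, -5.2, 2.9]
finger_gap: 15.2
gripper_force: 25.8
```

```bash
python3 st.py; python3 circ.py -180 -420 20
```

```text
r 39.67 phi -180.27 [-0.5 -5.2  2.9] [520.7  51.2  90.5] 9.525
{"x":0.02,"y":-0.21,"z":0}, {"x":0.09,"y":-0.41,"z":0}, {"x":0.19,"y":-0.59,"z":0}, {"x":0.33,"y":-0.74,"z":0}, {"x":0.50,"y":-0.87,"z":0}, {"x":0.69,"y":-0.95,"z":0}, {"x":0.90,"y":-0.99,"z":0}, {"x":1.10,"y":-0.99,"z":0}, {"x":1.31,"y":-0.95,"z":0}, {"x":1.50,"y":-0.87,"z":0}, {"x":1.67,"y":-0.74,"z":0}, {"x":1.81,"y":-0.59,"z":0}, {"x":1.91,"y":-0.41,"z":0}, {"x":1.98,"y":-0.21,"z":0}, {"x":2.00,"y":-0.00,"z":0}, {"x":1.98,"y":0.21,"z":0}, {"x":1.91,"y":0.41,"z":0}, {"x":1.81,"y":0.59,"z":0}, {"x":1.67,"y":0.74,"z":0}, {"x":1.50,"y":0.87,"z":0},
```

Request:
arm_command:
  commands:
    - {"x": 0.02,"y": -0.21,"z": 0.0,"ax": 0.0,"ay": 0.0,"az": 0.0}
    - {"x": 0.09,"y": -0.41,"z": 0.0,"ax": 0.0,"ay": 0.0,"az": 0.0}
    - {"x": 0.19,"y": -0.59,"z": 0.0,"ax": 0.0,"ay": 0.0,"az": 0.0}
    - {"x": 0.33,"y": -0.74,"z": 0.0,"ax": 0.0,"ay": 0.0,"az": 0.0}
    - {"x": 0.5,"y": -0.87,"z": 0.0,"ax": 0.0,"ay": 0.0,"az": 0.0}
    - {"x": 0.69,"y": -0.95,"z": 0.0,"ax": 0.0,"ay": 0.0,"az": 0.0}
    - {"x": 0.9,"y": -0.99,"z": 0.0,"ax": 0.0,"ay": 0.0,"az": 0.0}
    - {"x": 1.1,"y": -0.99,"z": 0.0,"ax": 0.0,"ay": 0.0,"az": 0.0}
    - {"x": 1.31,"y": -0.95,"z": 0.0,"ax": 0.0,"ay": 0.0,"az": 0.0}
    - {"x": 1.5,"y": -0.87,"z": 0.0,"ax": 0.0,"ay": 0.0,"az": 0.0}

```text
time_s: 10.78
ee_pos: [577.2, 91.6, 90.4]
orientation: [-179.7, 0.3, 3.4]
ft_force: [-7.4, 3.3, 8.0]
finger_gap: 15.1
gripper_force: 26.1
```

```bash
python3 st.py; python3 circ.py -300 -540 20; echo; python3 circ.py -540 -600 6
```

```text
r 41.85 phi 62.86 [-7.4  3.3  8. ] [577.2  91.6  90.4] 10.775
{"x":0.17,"y":0.12,"z":0}, {"x":0.31,"y":0.28,"z":0}, {"x":0.41,"y":0.46,"z":0}, {"x":0.48,"y":0.66,"z":0}, {"x":0.50,"y":0.87,"z":0}, {"x":0.48,"y":1.07,"z":0}, {"x":0.41,"y":1.27,"z":0}, {"x":0.31,"y":1.45,"z":0}, {"x":0.17,"y":1.61,"z":0}, {"x":-0.00,"y":1.73,"z":0}, {"x":-0.19,"y":1.82,"z":0}, {"x":-0.40,"y":1.86,"z":0}, {"x":-0.60,"y":1.86,"z":0}, {"x":-0.81,"y":1.82,"z":0}, {"x":-1.00,"y":1.73,"z":0}, {"x":-1.17,"y":1.61,"z":0}, {"x":-1.31,"y":1.45,"z":0}, {"x":-1.41,"y":1.27,"z":0}, {"x":-1.48,"y":1.07,"z":0}, {"x":-1.50,"y":0.87,"z":0}, 
{"x":0.02,"y":-0.17,"z":0}, {"x":0.06,"y":-0.34,"z":0}, {"x":0.13,"y":-0.50,"z":0}, {"x":0.23,"y":-0.64,"z":0}, {"x":0.36,"y":-0.77,"z":0}, {"x":0.50,"y":-0.87,"z":0},
```

Request:
arm_command:
  commands:
    - {"x": 0.17,"y": 0.12,"z": 0.0,"ax": 0.0,"ay": 0.0,"az": 0.0}
    - {"x": 0.31,"y": 0.28,"z": 0.0,"ax": 0.0,"ay": 0.0,"az": 0.0}
    - {"x": 0.41,"y": 0.46,"z": 0.0,"ax": 0.0,"ay": 0.0,"az": 0.0}
    - {"x": 0.48,"y": 0.66,"z": 0.0,"ax": 0.0,"ay": 0.0,"az": 0.0}
    - {"x": 0.5,"y": 0.87,"z": 0.0,"ax": 0.0,"ay": 0.0,"az": 0.0}
    - {"x": 0.48,"y": 1.07,"z": 0.0,"ax": 0.0,"ay": 0.0,"az": 0.0}
    - {"x": 0.41,"y": 1.27,"z": 0.0,"ax": 0.0,"ay": 0.0,"az": 0.0}
    - {"x": 0.31,"y": 1.45,"z": 0.0,"ax": 0.0,"ay": 0.0,"az": 0.0}
    - {"x": 0.17,"y": 1.61,"z": 0.0,"ax": 0.0,"ay": 0.0,"az": 0.0}
    - {"x": 0.0,"y": 1.73,"z": 0.0,"ax": 0.0,"ay": 0.0,"az": 0.0}

```text
time_s: 12.02
ee_pos: [583.9, 22.6, 90.5]
orientation: [-179.7, -0.1, 3.4]
ft_force: [3.3, 5.8, 1.2]
finger_gap: 14.9
gripper_force: 25.6
```

Request:
arm_command:
  commands:
    - {"x": -0.19,"y": 0.09,"z": 0.0,"ax": 0.0,"ay": 0.0,"az": 0.0}
    - {"x": -0.4,"y": 0.13,"z": 0.0,"ax": 0.0,"ay": 0.0,"az": 0.0}
    - {"x": -0.6,"y": 0.13,"z": 0.0,"ax": 0.0,"ay": 0.0,"az": 0.0}
    - {"x": -0.81,"y": 0.09,"z": 0.0,"ax": 0.0,"ay": 0.0,"az": 0.0}
    - {"x": -1.0,"y": 0.0,"z": 0.0,"ax": 0.0,"ay": 0.0,"az": 0.0}
    - {"x": -1.17,"y": -0.12,"z": 0.0,"ax": 0.0,"ay": 0.0,"az": 0.0}
    - {"x": -1.31,"y": -0.28,"z": 0.0,"ax": 0.0,"ay": 0.0,"az": 0.0}
    - {"x": -1.41,"y": -0.46,"z": 0.0,"ax": 0.0,"ay": 0.0,"az": 0.0}
    - {"x": -1.48,"y": -0.66,"z": 0.0,"ax": 0.0,"ay": 0.0,"az": 0.0}
    - {"x": -1.5,"y": -0.87,"z": 0.0,"ax": 0.0,"ay": 0.0,"az": 0.0}

```text
time_s: 13.28
ee_pos: [520.6, 51.6, 90.4]
orientation: [-179.9, 0.1, 3.4]
ft_force: [-0.2, -5.0, 3.6]
finger_gap: 14.7
gripper_force: 25.9
```

```bash
python3 st.py; python3 circ.py -180 -230 5; python3 - <<'E'
from h import *
s=ctrl.observe(); im=optics.snapshot("side"); cv2.imwrite("pics/s3.png",im)
for t in("knob_mid",):
  for r in optics.place_of(t,"side")[:2]: print(r["pixel"],onz("side",*r["pixel"],116))
E
```

```text
r 39.69 phi -180.87 [-0.2 -5.   3.6] [520.6  51.6  90.4] 13.275
{"x":0.02,"y":-0.17,"z":0}, {"x":0.06,"y":-0.34,"z":0}, {"x":0.13,"y":-0.50,"z":0}, {"x":0.23,"y":-0.64,"z":0}, {"x":0.36,"y":-0.77,"z":0}, [205.8, 273.2] [522.25110452  45.01410233 116.        ]
```

Request:
arm_command:
  commands:
    - {"x": 0.02,"y": -0.17,"z": 0.0,"ax": 0.0,"ay": 0.0,"az": 0.0}
    - {"x": 0.06,"y": -0.34,"z": 0.0,"ax": 0.0,"ay": 0.0,"az": 0.0}
    - {"x": 0.13,"y": -0.5,"z": 0.0,"ax": 0.0,"ay": 0.0,"az": 0.0}
    - {"x": 0.23,"y": -0.65,"z": 0.0,"ax": 0.0,"ay": 0.0,"az": 0.0}
    - {"x": 0.36,"y": -0.78,"z": 0.0,"ax": 0.0,"ay": 0.0,"az": 0.0}
    - {"x": 0.42,"y": -0.83,"z": 0.0,"ax": 0.0,"ay": 0.0,"az": 0.0}
    - {"x": 0.42,"y": -0.83,"z": 0.0,"ax": 0.0,"ay": 0.0,"az": 0.0}

```text
time_s: 14.25
ee_pos: [535.4, 86.4, 90.4]
orientation: [-179.8, 0.1, 3.4]
ft_force: [-1.2, -1.4, 6.2]
finger_gap: 15.0
gripper_force: 26.0
```

```bash
sed -i 's/560.3,53.3/560.6,55.2/' st.py; python3 st.py; python3 - <<'E'
from h import *
from scipy.optimize import least_squares
P=np.array([(598.3,68.4),(581.9,21.1),(583.9,22.6),(520.7,51.2),(520.6,51.6),(577.2,91.6),ctrl.observe()["ee_pos"][:2]])
f=least_squares(lambda p:np.hypot(*(P-p[:2]).T)-p[2],[560,54,40]);print(f.x,f.fun.round(1))
E
```

```text
r 40.1 phi 125.57 [-1.2 -1.4  6.2] [535.4  86.4  90.4] 14.25
[560.53733569  55.11905636  40.08489174] [-0.1  0.1 -0.  -0.1  0.   0.   0. ]
```

Request:
arm_command:
  commands:
    - {"x": 0.04,"y": -0.03,"z": 0.0,"ax": 0.0,"ay": 0.0,"az": 0.0}
    - {"x": 0.08,"y": -0.05,"z": 0.0,"ax": 0.0,"ay": 0.0,"az": 0.0}
    - {"x": 0.08,"y": -0.05,"z": 0.0,"ax": 0.0,"ay": 0.0,"az": 0.0}

```text
time_s: 14.62
ee_pos: [538.2, 88.4, 90.4]
orientation: [-179.8, 0.1, 3.4]
ft_force: [-2.7, -2.4, 6.0]
finger_gap: 15.1
gripper_force: 26.1
```

```bash
sed -i 's/560.6,55.2/560.54,55.12/' st.py; python3 st.py; python3 circ.py 120 336 18; echo; python3 circ.py 336 570 20
```

```text
r 40.13 phi 120.6 [-2.7 -2.4  6. ] [538.2  88.4  90.4] 14.625
{"x":-0.17,"y":0.12,"z":0}, {"x":-0.31,"y":0.28,"z":0}, {"x":-0.41,"y":0.46,"z":0}, {"x":-0.48,"y":0.66,"z":0}, {"x":-0.50,"y":0.87,"z":0}, {"x":-0.48,"y":1.07,"z":0}, {"x":-0.41,"y":1.27,"z":0}, {"x":-0.31,"y":1.45,"z":0}, {"x":-0.17,"y":1.61,"z":0}, {"x":-0.00,"y":1.73,"z":0}, {"x":0.19,"y":1.82,"z":0}, {"x":0.40,"y":1.86,"z":0}, {"x":0.60,"y":1.86,"z":0}, {"x":0.81,"y":1.82,"z":0}, {"x":1.00,"y":1.73,"z":0}, {"x":1.17,"y":1.61,"z":0}, {"x":1.31,"y":1.45,"z":0}, {"x":1.41,"y":1.27,"z":0}, 
{"x":0.06,"y":-0.19,"z":0}, {"x":0.09,"y":-0.40,"z":0}, {"x":0.07,"y":-0.60,"z":0}, {"x":0.01,"y":-0.79,"z":0}, {"x":-0.09,"y":-0.97,"z":0}, {"x":-0.22,"y":-1.13,"z":0}, {"x":-0.38,"y":-1.25,"z":0}, {"x":-0.56,"y":-1.34,"z":0}, {"x":-0.76,"y":-1.40,"z":0}, {"x":-0.97,"y":-1.41,"z":0}, {"x":-1.17,"y":-1.37,"z":0}, {"x":-1.36,"y":-1.30,"z":0}, {"x":-1.53,"y":-1.19,"z":0}, {"x":-1.68,"y":-1.05,"z":0}, {"x":-1.79,"y":-0.88,"z":0}, {"x":-1.87,"y":-0.70,"z":0}, {"x":-1.91,"y":-0.50,"z":0}, {"x":-1.91,"y":-0.29,"z":0}, {"x":-1.86,"y":-0.09,"z":0}, {"x":-1.78,"y":0.09,"z":0},
```

Request:
arm_command:
  commands:
    - {"x": -0.17,"y": 0.12,"z": 0.0,"ax": 0.0,"ay": 0.0,"az": 0.0}
    - {"x": -0.31,"y": 0.28,"z": 0.0,"ax": 0.0,"ay": 0.0,"az": 0.0}
    - {"x": -0.41,"y": 0.46,"z": 0.0,"ax": 0.0,"ay": 0.0,"az": 0.0}
    - {"x": -0.48,"y": 0.66,"z": 0.0,"ax": 0.0,"ay": 0.0,"az": 0.0}
    - {"x": -0.5,"y": 0.87,"z": 0.0,"ax": 0.0,"ay": 0.0,"az": 0.0}
    - {"x": -0.48,"y": 1.07,"z": 0.0,"ax": 0.0,"ay": 0.0,"az": 0.0}
    - {"x": -0.41,"y": 1.27,"z": 0.0,"ax": 0.0,"ay": 0.0,"az": 0.0}
    - {"x": -0.31,"y": 1.45,"z": 0.0,"ax": 0.0,"ay": 0.0,"az": 0.0}
    - {"x": -0.17,"y": 1.61,"z": 0.0,"ax": 0.0,"ay": 0.0,"az": 0.0}
    - {"x": 0.0,"y": 1.73,"z": 0.0,"ax": 0.0,"ay": 0.0,"az": 0.0}
    - {"x": 0.19,"y": 1.82,"z": 0.0,"ax": 0.0,"ay": 0.0,"az": 0.0}
    - {"x": 0.4,"y": 1.86,"z": 0.0,"ax": 0.0,"ay": 0.0,"az": 0.0}
    - {"x": 0.6,"y": 1.86,"z": 0.0,"ax": 0.0,"ay": 0.0,"az": 0.0}
    - {"x": 0.81,"y": 1.82,"z": 0.0,"ax": 0.0,"ay": 0.0,"az": 0.0}
    - {"x": 1.0,"y": 1.73,"z": 0.0,"ax": 0.0,"ay": 0.0,"az": 0.0}
    - {"x": 1.17,"y": 1.61,"z": 0.0,"ax": 0.0,"ay": 0.0,"az": 0.0}
    - {"x": 1.31,"y": 1.45,"z": 0.0,"ax": 0.0,"ay": 0.0,"az": 0.0}
    - {"x": 1.41,"y": 1.27,"z": 0.0,"ax": 0.0,"ay": 0.0,"az": 0.0}

```text
time_s: 16.88
ee_pos: [597.3, 39.2, 90.3]
orientation: [-179.9, 0.2, 3.4]
ft_force: [-4.4, -4.1, 8.1]
finger_gap: 15.2
gripper_force: 26.3
```

```bash
python3 st.py
```

```text
r 40.05 phi -26.7 [-4.4 -4.1  8.1] [597.3  39.2  90.3] 16.875
```

Request:
arm_command:
  commands:
    - {"x": 0.06,"y": -0.19,"z": 0.0,"ax": 0.0,"ay": 0.0,"az": 0.0}
    - {"x": 0.09,"y": -0.4,"z": 0.0,"ax": 0.0,"ay": 0.0,"az": 0.0}
    - {"x": 0.07,"y": -0.6,"z": 0.0,"ax": 0.0,"ay": 0.0,"az": 0.0}
    - {"x": 0.01,"y": -0.79,"z": 0.0,"ax": 0.0,"ay": 0.0,"az": 0.0}
    - {"x": -0.09,"y": -0.97,"z": 0.0,"ax": 0.0,"ay": 0.0,"az": 0.0}
    - {"x": -0.22,"y": -1.13,"z": 0.0,"ax": 0.0,"ay": 0.0,"az": 0.0}
    - {"x": -0.38,"y": -1.25,"z": 0.0,"ax": 0.0,"ay": 0.0,"az": 0.0}
    - {"x": -0.56,"y": -1.34,"z": 0.0,"ax": 0.0,"ay": 0.0,"az": 0.0}
    - {"x": -0.76,"y": -1.4,"z": 0.0,"ax": 0.0,"ay": 0.0,"az": 0.0}
    - {"x": -0.97,"y": -1.41,"z": 0.0,"ax": 0.0,"ay": 0.0,"az": 0.0}
    - {"x": -1.17,"y": -1.37,"z": 0.0,"ax": 0.0,"ay": 0.0,"az": 0.0}
    - {"x": -1.36,"y": -1.3,"z": 0.0,"ax": 0.0,"ay": 0.0,"az": 0.0}
    - {"x": -1.53,"y": -1.19,"z": 0.0,"ax": 0.0,"ay": 0.0,"az": 0.0}
    - {"x": -1.68,"y": -1.05,"z": 0.0,"ax": 0.0,"ay": 0.0,"az": 0.0}
    - {"x": -1.79,"y": -0.88,"z": 0.0,"ax": 0.0,"ay": 0.0,"az": 0.0}
    - {"x": -1.87,"y": -0.7,"z": 0.0,"ax": 0.0,"ay": 0.0,"az": 0.0}
    - {"x": -1.91,"y": -0.5,"z": 0.0,"ax": 0.0,"ay": 0.0,"az": 0.0}
    - {"x": -1.91,"y": -0.29,"z": 0.0,"ax": 0.0,"ay": 0.0,"az": 0.0}
    - {"x": -1.91,"y": -0.29,"z": 0.0,"ax": 0.0,"ay": 0.0,"az": 0.0}

```text
time_s: 19.25
ee_pos: [521.1, 47.6, 90.4]
orientation: [-179.8, 0.0, 3.3]
ft_force: [2.2, -0.4, 5.1]
finger_gap: 14.7
gripper_force: 26.0
```

```bash
python3 st.py; python3 circ.py 546.6 570 4
```

```text
r 40.15 phi -172.5 [ 2.2 -0.4  5.1] [521.1  47.6  90.4] 19.25
{"x":0.02,"y":0.10,"z":0}, {"x":0.04,"y":0.20,"z":0}, {"x":0.08,"y":0.29,"z":0}, {"x":0.13,"y":0.39,"z":0},
```

Request:
arm_command:
  commands:
    - {"x": 0.02,"y": 0.1,"z": 0.0,"ax": 0.0,"ay": 0.0,"az": 0.0}
    - {"x": 0.04,"y": 0.2,"z": 0.0,"ax": 0.0,"ay": 0.0,"az": 0.0}
    - {"x": 0.08,"y": 0.29,"z": 0.0,"ax": 0.0,"ay": 0.0,"az": 0.0}
    - {"x": 0.11,"y": 0.35,"z": 0.0,"ax": 0.0,"ay": 0.0,"az": 0.0}
    - {"x": 0.11,"y": 0.35,"z": 0.0,"ax": 0.0,"ay": 0.0,"az": 0.0}

```text
time_s: 19.88
ee_pos: [525.9, 34.9, 90.4]
orientation: [-179.8, 0.1, 3.4]
ft_force: [-0.5, 2.0, 7.5]
finger_gap: 14.9
gripper_force: 26.1
```

```bash
python3 st.py
```

```text
r 40.15 phi -153.02 [-0.5  2.   7.5] [525.9  34.9  90.4] 19.875
```

Request:
arm_command:
  commands:
    - {"x": 0.03,"y": 0.05,"z": 0.0,"ax": 0.0,"ay": 0.0,"az": 0.0}
    - {"x": 0.03,"y": 0.05,"z": 0.0,"ax": 0.0,"ay": 0.0,"az": 0.0}

```text
time_s: 20.12
ee_pos: [527.0, 33.1, 90.3]
orientation: [-179.8, 0.1, 3.4]
ft_force: [-0.4, 4.0, 6.3]
finger_gap: 14.8
gripper_force: 26.2
```

```bash
python3 st.py; python3 circ.py -150 -235 17
```

```text
r 40.14 phi -149.99 [-0.4  4.   6.3] [527.   33.1  90.3] 20.125
{"x":-0.04,"y":-0.08,"z":0}, {"x":-0.07,"y":-0.16,"z":0}, {"x":-0.10,"y":-0.24,"z":0}, {"x":-0.12,"y":-0.33,"z":0}, {"x":-0.13,"y":-0.41,"z":0}, {"x":-0.13,"y":-0.50,"z":0}, {"x":-0.13,"y":-0.59,"z":0}, {"x":-0.12,"y":-0.67,"z":0}, {"x":-0.10,"y":-0.76,"z":0}, {"x":-0.07,"y":-0.84,"z":0}, {"x":-0.04,"y":-0.92,"z":0}, {"x":0.00,"y":-1.00,"z":0}, {"x":0.05,"y":-1.07,"z":0}, {"x":0.10,"y":-1.14,"z":0}, {"x":0.16,"y":-1.21,"z":0}, {"x":0.22,"y":-1.27,"z":0}, {"x":0.29,"y":-1.32,"z":0},
```

Request:
arm_command:
  commands:
    - {"x": -0.04,"y": -0.08,"z": 0.0,"ax": 0.0,"ay": 0.0,"az": 0.0}
    - {"x": -0.07,"y": -0.16,"z": 0.0,"ax": 0.0,"ay": 0.0,"az": 0.0}
    - {"x": -0.1,"y": -0.24,"z": 0.0,"ax": 0.0,"ay": 0.0,"az": 0.0}
    - {"x": -0.12,"y": -0.33,"z": 0.0,"ax": 0.0,"ay": 0.0,"az": 0.0}
    - {"x": -0.13,"y": -0.41,"z": 0.0,"ax": 0.0,"ay": 0.0,"az": 0.0}
    - {"x": -0.13,"y": -0.5,"z": 0.0,"ax": 0.0,"ay": 0.0,"az": 0.0}
    - {"x": -0.13,"y": -0.59,"z": 0.0,"ax": 0.0,"ay": 0.0,"az": 0.0}
    - {"x": -0.12,"y": -0.67,"z": 0.0,"ax": 0.0,"ay": 0.0,"az": 0.0}
    - {"x": -0.1,"y": -0.76,"z": 0.0,"ax": 0.0,"ay": 0.0,"az": 0.0}
    - {"x": -0.07,"y": -0.84,"z": 0.0,"ax": 0.0,"ay": 0.0,"az": 0.0}
    - {"x": -0.04,"y": -0.92,"z": 0.0,"ax": 0.0,"ay": 0.0,"az": 0.0}
    - {"x": 0.0,"y": -1.0,"z": 0.0,"ax": 0.0,"ay": 0.0,"az": 0.0}
    - {"x": 0.05,"y": -1.07,"z": 0.0,"ax": 0.0,"ay": 0.0,"az": 0.0}
    - {"x": 0.1,"y": -1.14,"z": 0.0,"ax": 0.0,"ay": 0.0,"az": 0.0}
    - {"x": 0.16,"y": -1.21,"z": 0.0,"ax": 0.0,"ay": 0.0,"az": 0.0}

```text
time_s: 22.0
ee_pos: [529.5, 80.6, 90.3]
orientation: [-179.9, 0.3, 3.4]
ft_force: [-2.2, -0.9, 9.8]
finger_gap: 15.0
gripper_force: 26.4
```

```bash
python3 st.py; for a in 132 126 120 114 108 102 96 90 84 78 72 66 60 54 48 42 36 30 24; do echo $a; python3 circ.py $a $((a-6)) 3;echo; done
```

```text
r 40.15 phi 137.31 [-2.2 -0.9  9.8] [529.5  80.6  90.3] 22.0
132
{"x":0.03,"y":-0.02,"z":0}, {"x":0.05,"y":-0.04,"z":0}, {"x":0.08,"y":-0.07,"z":0}, 
126
{"x":0.03,"y":-0.02,"z":0}, {"x":0.06,"y":-0.04,"z":0}, {"x":0.09,"y":-0.06,"z":0}, 
120
{"x":0.03,"y":-0.02,"z":0}, {"x":0.06,"y":-0.03,"z":0}, {"x":0.09,"y":-0.05,"z":0}, 
114
{"x":0.03,"y":-0.01,"z":0}, {"x":0.06,"y":-0.03,"z":0}, {"x":0.10,"y":-0.04,"z":0}, 
108
{"x":0.03,"y":-0.01,"z":0}, {"x":0.07,"y":-0.02,"z":0}, {"x":0.10,"y":-0.03,"z":0}, 
102
{"x":0.03,"y":-0.01,"z":0}, {"x":0.07,"y":-0.01,"z":0}, {"x":0.10,"y":-0.02,"z":0}, 
96
{"x":0.03,"y":-0.00,"z":0}, {"x":0.07,"y":-0.00,"z":0}, {"x":0.10,"y":-0.01,"z":0}, 
90
{"x":0.03,"y":0.00,"z":0}, {"x":0.07,"y":0.00,"z":0}, {"x":0.10,"y":0.01,"z":0}, 
84
{"x":0.03,"y":0.00,"z":0}, {"x":0.07,"y":0.01,"z":0}, {"x":0.10,"y":0.02,"z":0}, 
78
{"x":0.03,"y":0.01,"z":0}, {"x":0.07,"y":0.02,"z":0}, {"x":0.10,"y":0.03,"z":0}, 
72
{"x":0.03,"y":0.01,"z":0}, {"x":0.07,"y":0.02,"z":0}, {"x":0.10,"y":0.04,"z":0}, 
66
{"x":0.03,"y":0.01,"z":0}, {"x":0.06,"y":0.03,"z":0}, {"x":0.09,"y":0.05,"z":0}, 
60
{"x":0.03,"y":0.02,"z":0}, {"x":0.06,"y":0.04,"z":0}, {"x":0.09,"y":0.06,"z":0}, 
54
{"x":0.03,"y":0.02,"z":0}, {"x":0.06,"y":0.04,"z":0}, {"x":0.08,"y":0.07,"z":0}, 
48
{"x":0.03,"y":0.02,"z":0}, {"x":0.05,"y":0.05,"z":0}, {"x":0.07,"y":0.07,"z":0}, 
42
{"x":0.02,"y":0.03,"z":0}, {"x":0.04,"y":0.05,"z":0}, {"x":0.07,"y":0.08,"z":0}, 
36
{"x":0.02,"y":0.03,"z":0}, {"x":0.04,"y":0.06,"z":0}, {"x":0.06,"y":0.09,"z":0}, 
30
{"x":0.02,"y":0.03,"z":0}, {"x":0.03,"y":0.06,"z":0}, {"x":0.05,"y":0.09,"z":0}, 
24
{"x":0.01,"y":0.03,"z":0}, {"x":0.03,"y":0.06,"z":0}, {"x":0.04,"y":0.10,"z":0},
```

Request:
arm_command:
  commands:
    - {"x": 0.04,"y": -0.04,"z": 0.0,"ax": 0.0,"ay": 0.0,"az": 0.0}
    - {"x": 0.08,"y": -0.07,"z": 0.0,"ax": 0.0,"ay": 0.0,"az": 0.0}
    - {"x": 0.12,"y": -0.11,"z": 0.0,"ax": 0.0,"ay": 0.0,"az": 0.0}
    - {"x": 0.16,"y": -0.14,"z": 0.0,"ax": 0.0,"ay": 0.0,"az": 0.0}

```text
time_s: 22.5
ee_pos: [535.6, 86.6, 90.3]
orientation: [-179.9, 0.2, 3.4]
ft_force: [-2.6, -2.4, 9.0]
finger_gap: 14.8
gripper_force: 26.4
```

Request:
arm_command:
  commands:
    - {"x": 0.03,"y": -0.02,"z": 0.0,"ax": 0.0,"ay": 0.0,"az": 0.0}
    - {"x": 0.06,"y": -0.04,"z": 0.0,"ax": 0.0,"ay": 0.0,"az": 0.0}
    - {"x": 0.09,"y": -0.06,"z": 0.0,"ax": 0.0,"ay": 0.0,"az": 0.0}

```text
time_s: 22.88
ee_pos: [539.2, 89.1, 90.3]
orientation: [-179.9, 0.2, 3.4]
ft_force: [-2.5, -2.2, 7.6]
finger_gap: 15.3
gripper_force: 26.4
```

```bash
python3 st.py
```

```text
r 40.14 phi 118.75 [-2.5 -2.2  7.6] [539.2  89.1  90.3] 22.875
```

Request:
arm_command:
  commands:
    - {"x": 0.03,"y": -0.02,"z": 0.0,"ax": 0.0,"ay": 0.0,"az": 0.0}
    - {"x": 0.06,"y": -0.03,"z": 0.0,"ax": 0.0,"ay": 0.0,"az": 0.0}
    - {"x": 0.09,"y": -0.04,"z": 0.0,"ax": 0.0,"ay": 0.0,"az": 0.0}

```text
time_s: 23.25
ee_pos: [542.5, 91.0, 90.3]
orientation: [-179.9, 0.3, 3.4]
ft_force: [-3.2, -2.0, 8.7]
finger_gap: 15.1
gripper_force: 26.3
```

Request:
arm_command:
  commands:
    - {"x": 0.03,"y": -0.01,"z": 0.0,"ax": 0.0,"ay": 0.0,"az": 0.0}
    - {"x": 0.06,"y": -0.03,"z": 0.0,"ax": 0.0,"ay": 0.0,"az": 0.0}
    - {"x": 0.09,"y": -0.04,"z": 0.0,"ax": 0.0,"ay": 0.0,"az": 0.0}

```text
time_s: 23.62
ee_pos: [546.2, 92.6, 90.3]
orientation: [-179.9, 0.2, 3.4]
ft_force: [-1.8, -2.3, 8.4]
finger_gap: 14.5
gripper_force: 26.3
```

Request:
arm_command:
  commands:
    - {"x": 0.03,"y": -0.01,"z": 0.0,"ax": 0.0,"ay": 0.0,"az": 0.0}
    - {"x": 0.06,"y": -0.02,"z": 0.0,"ax": 0.0,"ay": 0.0,"az": 0.0}
    - {"x": 0.1,"y": -0.03,"z": 0.0,"ax": 0.0,"ay": 0.0,"az": 0.0}

```text
time_s: 24.0
ee_pos: [550.8, 94.1, 90.4]
orientation: [-179.9, 0.1, 3.4]
ft_force: [-1.0, -2.1, 6.6]
finger_gap: 15.1
gripper_force: 26.3
```

Request:
arm_command:
  commands:
    - {"x": 0.03,"y": -0.01,"z": 0.0,"ax": 0.0,"ay": 0.0,"az": 0.0}
    - {"x": 0.06,"y": -0.01,"z": 0.0,"ax": 0.0,"ay": 0.0,"az": 0.0}
    - {"x": 0.1,"y": -0.02,"z": 0.0,"ax": 0.0,"ay": 0.0,"az": 0.0}

```text
time_s: 24.38
ee_pos: [554.6, 94.9, 90.4]
orientation: [-179.9, 0.2, 3.4]
ft_force: [-1.1, -3.3, 7.5]
finger_gap: 14.8
gripper_force: 26.2
```

Request:
arm_command:
  commands:
    - {"x": 0.03,"y": 0.0,"z": 0.0,"ax": 0.0,"ay": 0.0,"az": 0.0}
    - {"x": 0.06,"y": 0.0,"z": 0.0,"ax": 0.0,"ay": 0.0,"az": 0.0}
    - {"x": 0.1,"y": 0.0,"z": 0.0,"ax": 0.0,"ay": 0.0,"az": 0.0}

```text
time_s: 24.75
ee_pos: [558.5, 95.2, 90.4]
orientation: [-179.9, 0.2, 3.4]
ft_force: [-1.6, -2.5, 7.2]
finger_gap: 15.0
gripper_force: 26.2
```

Request:
arm_command:
  commands:
    - {"x": 0.03,"y": 0.0,"z": 0.0,"ax": 0.0,"ay": 0.0,"az": 0.0}
    - {"x": 0.06,"y": 0.0,"z": 0.0,"ax": 0.0,"ay": 0.0,"az": 0.0}
    - {"x": 0.1,"y": 0.01,"z": 0.0,"ax": 0.0,"ay": 0.0,"az": 0.0}

```text
time_s: 25.12
ee_pos: [560.6, 95.3, 90.2]
orientation: [-179.9, 0.4, 3.4]
ft_force: [-10.3, -0.9, 12.6]
finger_gap: 15.4
gripper_force: 26.7
```

```bash
python3 - <<'E'
from h import *
im=optics.snapshot("wrist");s=optics.snapshot("side");o=cv2.imread("pics/side0.png")
print(ctrl.observe()["ee_pos"],ctrl.observe()["ft_force"])
a=cv2.resize(im[150:270,330:450],(390,390));
b=cv2.resize(s[175:215,240:285],(390,346));c=cv2.resize(o[175:215,240:285],(390,346))
cv2.imwrite("pics/t1.png",np.hstack([np.vstack([b,np.zeros((44,390,3),np.uint8)]),np.vstack([c,np.zeros((44,390,3),np.uint8)])]))
cv2.imwrite("pics/t2.png",a)
E
```

```text
[560.52104917  95.26228271  90.23218421] [-8.40159808 -1.40450344 11.13826352]
```

View pics/t1.png

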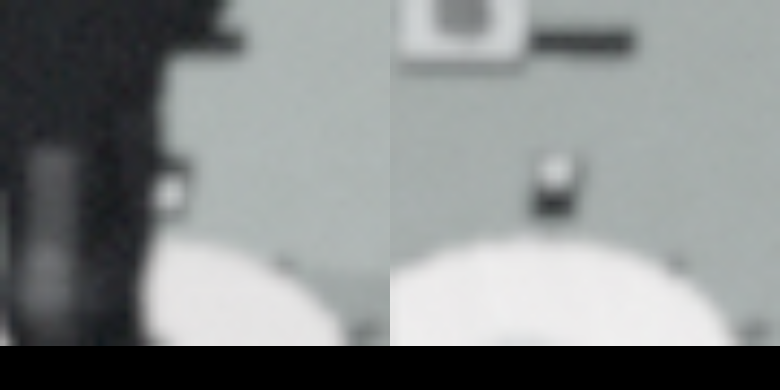

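View pics/t2.png

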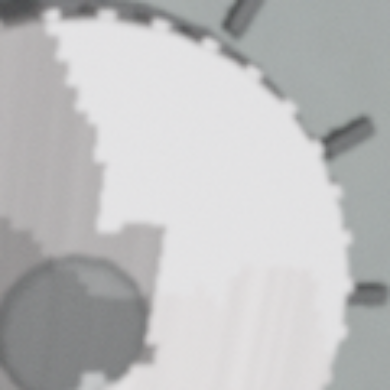

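Request:
arm_command:
  commands:
    - {"x": -0.05,"y": 0.0,"z": 0.0,"ax": 0.0,"ay": 0.0,"az": 0.0}
    - {"x": -0.05,"y": 0.0,"z": 0.0,"ax": 0.0,"ay": 0.0,"az": 0.0}

```text
time_s: 25.48
ee_pos: [559.9, 95.2, 90.4]
orientation: [-179.9, 0.2, 3.4]
ft_force: [-3.6, -1.2, 8.1]
finger_gap: 15.1
gripper_force: 26.4
```

Request:
arm_command:
  commands:
    - {"x": 0.0,"y": 0.0,"z": 0.0,"ax": 0.0,"ay": 0.0,"az": 0.0}
    - {"x": 0.0,"y": 0.0,"z": 0.0,"ax": 0.0,"ay": 0.0,"az": 0.0}
    - {"x": 0.0,"y": 0.0,"z": 0.0,"ax": 0.0,"ay": 0.0,"az": 0.0}
    - {"x": 0.0,"y": 0.0,"z": -0.6,"ax": 0.0,"ay": 0.0,"az": 0.0}
    - {"x": 0.0,"y": 0.0,"z": -1.2,"ax": 0.0,"ay": 0.0,"az": 0.0}
    - {"x": 0.0,"y": 0.0,"z": -1.8,"ax": 0.0,"ay": 0.0,"az": 0.0}
    - {"x": 0.0,"y": 0.0,"z": -1.8,"ax": 0.0,"ay": 0.0,"az": 0.0}
  jaw: 0.5

```text
time_s: 26.35
ee_pos: [562.8, 95.4, 163.9]
orientation: [-179.8, -0.2, 3.4]
ft_force: [-0.8, 0.7, -0.7]
finger_gap: 42.5
gripper_force: 0.0
```

```bash
python3 - <<'E'
from h import *
s=ctrl.observe();im=optics.snapshot("wrist")
for t,z in(("knob_mid",116),("bolt_knob",99),("telltale",75)):
    for r in optics.place_of(t,"wrist")[:2]: print(t,np.round(r["pixel"],1),round(r["confidence"],2),wz(*r["pixel"],z,s).round(1))
go((599,-93.5,162))
E
```

```text
knob_mid [228.  279.2] 0.79 [558.4  94.2 116. ]
knob_mid [223.6 509.2] 0.29 [569.9 -92.5 116. ]
bolt_knob [185.1 507.5] 0.92 [598.7 -96.6  99. ]
telltale [210.4 431.7] 0.98 [566.5 -36.3  75. ]
xyz [ 0.669  4.768 -0.04 ] rot [-0.003  0.003  0.002]
```

Request:
arm_command:
  commands:
    - {"x": 0.17,"y": 1.2,"z": 0.0,"ax": 0.0,"ay": 0.0,"az": 0.0}
    - {"x": 0.33,"y": 2.4,"z": 0.0,"ax": 0.0,"ay": 0.0,"az": 0.0}
    - {"x": 0.5,"y": 3.6,"z": 0.0,"ax": 0.0,"ay": 0.0,"az": 0.0}
    - {"x": 0.67,"y": 4.5,"z": 0.0,"ax": 0.0,"ay": 0.0,"az": 0.0}
    - {"x": 0.67,"y": 4.77,"z": 0.0,"ax": 0.0,"ay": 0.0,"az": 0.0}
    - {"x": 0.67,"y": 4.77,"z": 0.5,"ax": 0.0,"ay": 0.0,"az": 0.0}
    - {"x": 0.67,"y": 4.77,"z": 1.0,"ax": 0.0,"ay": 0.0,"az": 0.0}
    - {"x": 0.67,"y": 4.77,"z": 1.5,"ax": 0.0,"ay": 0.0,"az": 0.0}
    - {"x": 0.67,"y": 4.77,"z": 1.7,"ax": 0.0,"ay": 0.0,"az": 0.0}
    - {"x": 0.67,"y": 4.77,"z": 1.7,"ax": 0.0,"ay": 0.0,"az": 0.0}

```text
time_s: 27.8
ee_pos: [599.4, -92.7, 93.3]
orientation: [-179.8, 0.1, 3.4]
ft_force: [-0.0, -0.8, -0.2]
finger_gap: 42.8
gripper_force: 0.0
```

```bash
python3 - <<'E'
from h import *
s=ctrl.observe();im=optics.snapshot("wrist");print(s["ee_pos"],s["ft_force"])
for r in optics.place_of("bolt_knob","wrist")[:2]: print(np.round(r["pixel"],1),round(r["confidence"],2),wz(*r["pixel"],99,s).round(1))
cv2.imwrite("pics/w5.png",cv2.resize(im[130:340,170:380],(590,590)))
E
```

```text
[599.3909697  -92.65305539  93.27065337] [-0.0078063  -0.82485423 -0.19804376]
[251.7 279. ] 0.91 [600.5 -93.2  99. ]
```

View pics/w5.png

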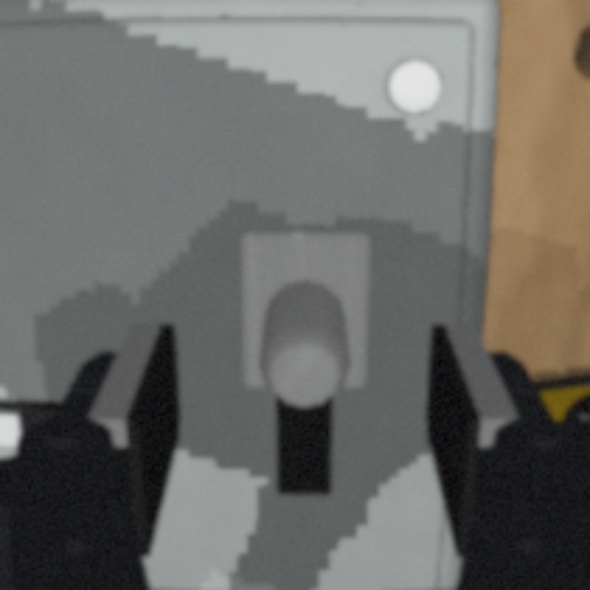

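Request:
arm_command:
  commands:
    - {"x": 0.0,"y": 0.0,"z": 0.12,"ax": 0.0,"ay": 0.0,"az": 0.0}
    - {"x": 0.0,"y": 0.0,"z": 0.24,"ax": 0.0,"ay": 0.0,"az": 0.0}
    - {"x": 0.0,"y": 0.0,"z": 0.35,"ax": 0.0,"ay": 0.0,"az": 0.0}
    - {"x": 0.0,"y": 0.0,"z": 0.35,"ax": 0.0,"ay": 0.0,"az": 0.0}

```text
time_s: 28.4
ee_pos: [599.5, -93.3, 79.3]
orientation: [-179.8, 0.1, 3.4]
ft_force: [0.1, 0.1, 0.3]
finger_gap: 42.8
gripper_force: 0.0
```

Request:
arm_command:
  commands:
    - {"x": 0.0,"y": 0.0,"z": 0.0,"ax": 0.0,"ay": 0.0,"az": 0.0}
    - {"x": 0.0,"y": 0.0,"z": 0.0,"ax": 0.0,"ay": 0.0,"az": 0.0}
    - {"x": 0.0,"y": 0.0,"z": 0.0,"ax": 0.0,"ay": 0.0,"az": 0.0}
    - {"x": 0.0,"y": 0.0,"z": 0.0,"ax": 0.0,"ay": 0.0,"az": 0.0}
  jaw: 0.0

```text
time_s: 28.9
ee_pos: [599.9, -93.0, 80.1]
orientation: [-179.8, 0.0, 3.4]
ft_force: [-1.6, 3.3, 2.5]
finger_gap: 15.0
gripper_force: 24.5
```

Gripped. Draw 8 mm first and check for a block.

Request:
arm_command:
  commands:
    - {"x": -0.05,"y": 0.0,"z": 0.0,"ax": 0.0,"ay": 0.0,"az": 0.0}
    - {"x": -0.1,"y": 0.0,"z": 0.0,"ax": 0.0,"ay": 0.0,"az": 0.0}
    - {"x": -0.15,"y": 0.0,"z": 0.0,"ax": 0.0,"ay": 0.0,"az": 0.0}
    - {"x": -0.2,"y": 0.0,"z": 0.0,"ax": 0.0,"ay": 0.0,"az": 0.0}

```text
time_s: 29.4
ee_pos: [592.1, -93.4, 80.1]
orientation: [-179.8, -0.0, 3.4]
ft_force: [2.3, 5.0, 2.1]
finger_gap: 14.4
gripper_force: 24.5
```

Free. Draw the rest to 29.5 mm.

Request:
arm_command:
  commands:
    - {"x": -0.1,"y": 0.0,"z": 0.0,"ax": 0.0,"ay": 0.0,"az": 0.0}
    - {"x": -0.2,"y": 0.0,"z": 0.0,"ax": 0.0,"ay": 0.0,"az": 0.0}
    - {"x": -0.3,"y": 0.0,"z": 0.0,"ax": 0.0,"ay": 0.0,"az": 0.0}
    - {"x": -0.4,"y": 0.0,"z": 0.0,"ax": 0.0,"ay": 0.0,"az": 0.0}
    - {"x": -0.48,"y": 0.0,"z": 0.0,"ax": 0.0,"ay": 0.0,"az": 0.0}
    - {"x": -0.53,"y": 0.0,"z": 0.0,"ax": 0.0,"ay": 0.0,"az": 0.0}
    - {"x": -0.53,"y": 0.0,"z": 0.0,"ax": 0.0,"ay": 0.0,"az": 0.0}

```text
time_s: 30.28
ee_pos: [570.5, -94.7, 80.1]
orientation: [-179.8, 0.0, 3.4]
ft_force: [1.7, 5.4, 3.3]
finger_gap: 15.0
gripper_force: 24.6
```

Moved 29.4 mm; nudge on gently to feel the end stop.

Request:
arm_command:
  commands:
    - {"x": -0.04,"y": 0.0,"z": 0.0,"ax": 0.0,"ay": 0.0,"az": 0.0}
    - {"x": -0.07,"y": 0.0,"z": 0.0,"ax": 0.0,"ay": 0.0,"az": 0.0}
    - {"x": -0.07,"y": 0.0,"z": 0.0,"ax": 0.0,"ay": 0.0,"az": 0.0}

```text
time_s: 30.65
ee_pos: [569.8, -94.7, 80.1]
orientation: [-179.8, -0.2, 3.4]
ft_force: [7.5, 6.3, -2.0]
finger_gap: 14.6
gripper_force: 24.5
```

End stop felt (force up, motion stopped). Release and lift.

Request:
arm_command:
  commands:
    - {"x": 0.03,"y": 0.0,"z": 0.0,"ax": 0.0,"ay": 0.0,"az": 0.0}
    - {"x": 0.03,"y": 0.0,"z": 0.0,"ax": 0.0,"ay": 0.0,"az": 0.0}
    - {"x": 0.03,"y": 0.0,"z": 0.0,"ax": 0.0,"ay": 0.0,"az": 0.0}
    - {"x": 0.03,"y": 0.0,"z": 0.0,"ax": 0.0,"ay": 0.0,"az": 0.0}
    - {"x": 0.03,"y": 0.0,"z": -0.5,"ax": 0.0,"ay": 0.0,"az": 0.0}
    - {"x": 0.03,"y": 0.0,"z": -1.5,"ax": 0.0,"ay": 0.0,"az": 0.0}
    - {"x": 0.03,"y": 0.0,"z": -2.5,"ax": 0.0,"ay": 0.0,"az": 0.0}
    - {"x": 0.03,"y": 0.0,"z": -2.5,"ax": 0.0,"ay": 0.0,"az": 0.0}
    - {"x": 0.03,"y": 0.0,"z": -2.5,"ax": 0.0,"ay": 0.0,"az": 0.0}
  jaw: 0.5

```text
time_s: 31.78
ee_pos: [568.6, -95.3, 179.3]
orientation: [-179.8, 0.1, 3.4]
ft_force: [-0.5, -0.2, 0.4]
finger_gap: 42.5
gripper_force: 0.0
```

```bash
python3 - <<'E'
from h import *
s=ctrl.observe();im=optics.snapshot("wrist")
d=[]
for r in optics.place_of("bolt_knob","wrist")[:2]:
    p=wz(*r["pixel"],99,s); print(r["confidence"],p.round(1)); d.append(p)
if d and d[0][0]<574: print(ctrl.sign_off())
E
python3 - <<'E'
from h import *
for n in("wrist","side"):
    s=ctrl.observe();optics.snapshot(n)
    for r in optics.place_of("bolt_knob",n)[:2]:
        print(n,r["confidence"],(wz(*r["pixel"],99,s) if n=="wrist" else onz("side",*r["pixel"],99)).round(1))
cv2.imwrite("pics/end.png",cv2.resize(optics.snapshot("wrist")[130:340,170:380],(590,590)))
E
```

```text
wrist 0.69 [570.9 -95.1  99. ]
side 0.55 [571.2 -95.9  99. ]
```

View pics/end.png

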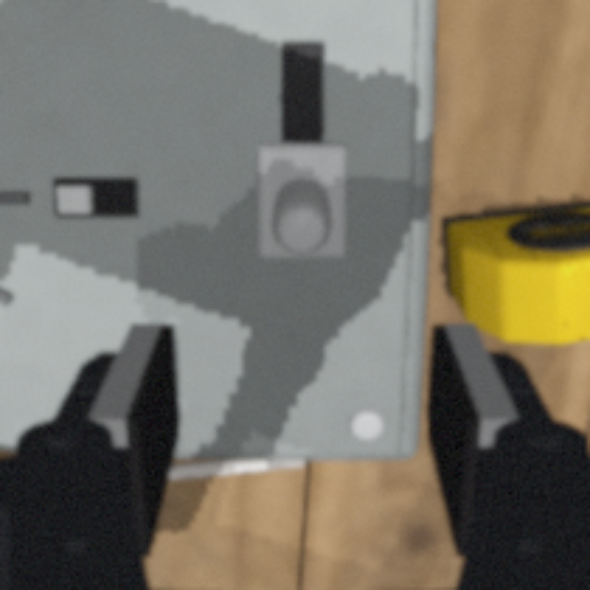

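The picture shows the bolt plate at the front end of its travel, with the slot clear behind it at (300,95). The telltale is at the dial end of its slot (75,198), and the fingers are clear.

```bash
python3 -c "
from h import *
print(ctrl.sign_off())"
```

```text
the job is handed in; nothing more can be done
None
```

The lock is dialled, the latch dropped at about 9 o'clock, and the bolt is drawn to its end stop; I released it with the gripper clear and handed the job in at about 32 s of the 72 s, with no verdict shown.

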